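Level the sprung seedling shelf with its screw foot

TASK

Lay the spirit level gently, lengthways and right way up, on the clear middle part of the hinged seedling shelf and let go of it. Then take the round knob of the levelling foot, press it down until the foot stands on its rubber pad, and turn the knob until the bubble sits still midway between the vial's two rings. Finish while still holding the knob and pressing the foot down, with the bubble centred; leave the other things on the bench where they are.

Things in the scene. Friction and masses are not known exactly. Their poses are not given: they have to be found in the camera images.
- level: Spirit level, plain dark steel bar 220 mm long (x), 28 wide (y), 43 high (z), about 0.4 kg, lying right way up on the bench at the start. Origin: centre of its flat underside. The vial lies along x in an open 148 mm long notch in the middle of the top; the body under it is 33 mm high. Grip it across the 28 mm at the middle.
- bubble (a joint): Position in m of the white bubble (28 mm long) along the vial, the level's x axis; 0 = midway between the two black rings, 42 mm apart (inner faces): a centred bubble has 7 mm to spare at each end. It runs to the higher end: 15 mm for each 0.01 rad of slope, stops at +-50 mm; it settles in about 1 s.
- shelf: Seedling shelf, steel plate 106 mm wide (x), 380 long (y), 10 thick, hinged at one end to a fixed stand. Origin: on the hinge line, mid thickness (top 5 mm above it, 75 mm above the bench). Its y axis runs from the foot to the hinge; the foot is at y = -320 mm. A spring lifts the foot end 0.035 rad above level; pressing the foot onto its pad takes 6 to 12 N at the knob.
- shelf_spot (a point): Where the middle of the spirit level goes: on the shelf's top face, on its centre line, 130 mm from the hinge line and 190 mm from the knob's axis. Its axes are the shelf's: y along the shelf towards the hinge, z out of its top.
- foot: The levelling foot: a rubber disc of 36 mm diameter on a screw stem through the shelf's free end, under the shelf. Origin: on the stem's axis, 54 mm above the underside of the disc. Lifted off its pad at the start. It moves with the knob along the axis, out of the shelf when the knob turns clockwise seen from above.
- knob: Round black fluted knob on top of the foot's screw, diameter 40, height 32 mm; turns about its z, the stem's axis. Origin on the axis, 62 mm below its top. Lower face 25 to 33 mm above the shelf. Clockwise from above raises this end of the pressed shelf, 40 mm a turn (30 mm of bubble per rad). 0.5 to 1.3 rad are needed. Pressed, it keeps its height as it turns; it stays where turned to (0.12 N m).
- knob_top (a point): Centre of the knob's top face; about 132 mm above the bench with the foot pressed on its pad, and 14 to 20 mm higher at the start.
- pad: Fixed rubber pad of 56 mm diameter on the stand's base under the foot. Origin: centre of its underside; its top is 8 mm higher, 16 mm above the bench.
- jar: Bystander: empty glass jar with screw lid, 76 mm diameter, 130 mm high; origin under its centre.
- saucer: Bystander: white ceramic saucer, 130 mm diameter, 18 mm high; origin under its centre.
- rake: Bystander: orange plastic hand rake lying flat, 270 mm long along its x axis, 80 mm wide at the tines.
- stakes: Bystander: clipped bundle of bamboo stakes lying flat, 330 mm long along its x axis, 25 mm thick.
- pot: Bystander: empty terracotta pot, 96 mm diameter, 80 mm high; origin under its centre.
- dibber: Bystander: wooden-handled dibber lying flat, 200 mm long along its x axis.
There are look-alikes about, which are no part of the job. There is more than one size of the level; the job needs the largest.

How it is judged:
By the outcome, as a careful person would: the job done as asked, in the order asked, and still so for the second after the job is handed in, while the arm keeps its last pose, push and grip.
It also fails if it takes over 48 s, if anything falls off the work surface, if the arm or the gripper's body presses on something with over 40 N, if the wrist force passes 120 N, or if a joint passes its speed limit or range.

ROBOT

A 6-joint arm with a two-finger parallel gripper is mounted at the origin on the work surface. World frame = base frame: x ahead of the robot, y to its left, z up, the work surface at z = 0. Lengths are in m, angles in rad, forces in N, time in s.
With the tool pointing down it reaches from about 0.3 to 0.875 m from the base axis. Payload 6.4 kg.
Tool frame: the origin (TCP) lies on the front face of the gripper's body, between the roots of the fingers; the fingertips stand 73 mm ahead of it and the grasp point (between the pads) lies 54 mm ahead of it; z points along the fingers, x is the direction in which the jaws open and shut, and the axes are right-handed (so a half turn about z gives the same grasp; the last joint's range is limited). The gripper opens to 85 mm and grips with 20 to 120 N. Pads are 22 mm wide; open, the fingers measure 114 mm over their backs; the gripper's body (76 mm by 85 mm) begins 54 mm behind the grasp point. The pads swing forward as they close: fully open they stand 13 mm farther back than shut.
Start: joints at [1.066, 0.181, 1.607, -0, 1.354, -0.206], TCP at [0.169, 0.55, 0.304] pointing down, gripper open.
Joint ranges: [-2.99, 2.99], [-0.89, 2.07], [0.3, 2.58], [-1.14, 4.28], [0, 2.63], [-3.12, 3.12]. Speed limits (rad/s): [2.57, 2.57, 3.01, 3.14, 3.14, 3.14].

INTERFACE

Orientations are given as a rotation vector (axis times angle).
In Python, from station import reach, move_l, movej, gripper_to, wait, ik, sense, snapshot, IKError, close_job, spot_in gives the robot as it stands. The module is installed in compiled form; this text tells all that it offers. Calls block until the motion is done:
- reach(position, orientation): joint-space move of the TCP to a pose.
- move_l(position, vel=0.15, rot=None, force_limit=None): straight line of the TCP; rot=None keeps the orientation; vel is the mean speed in m/s. With force_limit (N) it stops when the force on the tool has changed by that much, and returns True; else False.
- movej(angles): joint-space move.
- gripper_to(opening): finger opening in m; the grip force is fixed at half the most; returns when the fingers have stopped.
- wait(seconds).
- ik(position, orientation): joint angles nearest the present ones, or None.
- sense(): the state.
- snapshot(name): name is "scene" or "top"; returns a dict with "img" (400x640x3 uint8, red, green, blue), "fx", "fy", "cx", "cy" (pixels), "dist" ([k1, k2, p1, p2, k3] as OpenCV has them; the pictures are not rectified), "R" (3x3) and "t" (3): a world point X has camera coordinates R X + t. Camera axes: x right, y down, z forward; pixel columns grow to the right and rows downward; lengths in m; the calibration is good to about 2 mm. A picture is of the moment at which its call begins. There is no depth.
A pose or a line that the arm cannot do raises IKError and nothing moves.
- close_job(): hands the job in, once; it reports no verdict.
Trained networks look in the newest picture that a camera, given by its name, has taken for a name from the list of things; names that differ only in an ending like _2 or _b are one class to them, and where a whole thing is asked for, a point or a joint stands for the part that bears it (a point fixed in the world has none). Each returns a list of dicts, best first, with "conf" (0 to 1); they miss things now and then, are a little off and sometimes report something else, mostly with a low value. They report only what shows in the picture. A call takes as long as a camera call. They do not tell look-alikes from the thing itself.
- spot_in(thing, camera): "box" ([left, top, right, bottom] in pixels, round what is visible of it).
The state is a dict: "t": time; "joint_positions": joint angles; "joint_vel": joint speeds; "joint_efforts": joint torques, N m; "tcp_pos": TCP position; "ee_rot": TCP orientation; "force": force on the tool from outside, world axes, zero at the start; "wrist_torque": the same for the moment, N m; "opening": finger opening in m.
Only numpy, scipy, OpenCV 4.12 (cv2) and the standard library are available. Lean on these libraries where they do the work, as an engineer would, in place of code of your own. Each camera call takes 0.05 s, during which the arm holds its last target. There are 200 camera calls.

## Working session

There is one attempt and no reset: what is moved stays moved. The work goes in short steps, each a Python script; the robot and the scene stay as the last script left them, time stands still between calls to the robot, and variables do not carry over. Pictures are saved under pics/ and viewed, on a budget of 10 in all, crops included, one or two more only if the job needs it, and the job is handed in when it is done.

```bash
mkdir -p pics; cat > h.py <<'E'
import numpy as np, cv2
from station import *
def ray(s,u,v):
    K=np.array([[s["fx"],0,s["cx"]],[0,s["fy"],s["cy"]],[0,0,1]]);R=np.array(s["R"]);t=np.array(s["t"])
    p=cv2.undistortPoints(np.array([[[u,v]]],float),K,np.array(s["dist"],float))[0,0]
    return -R.T@t, R.T@np.array([p[0],p[1],1])
def at_z(s,u,v,z):
    o,d=ray(s,u,v); return o+d*(z-o[2])/d[2]
def proj(s,X):
    K=np.array([[s["fx"],0,s["cx"]],[0,s["fy"],s["cy"]],[0,0,1]]);R=np.array(s["R"])
    return cv2.projectPoints(np.array(X,float).reshape(-1,3),cv2.Rodrigues(R)[0],np.array(s["t"],float),K,np.array(s["dist"],float))[0][:,0]
def save(s,n,crop=None,k=1):
    im=s["img"][:,:,::-1]
    if crop: l,t,r,b=crop; im=im[t:b,l:r]
    im=cv2.resize(im,None,fx=k,fy=k,interpolation=cv2.INTER_CUBIC); cv2.imwrite("pics/"+n,im)
E
python3 - <<'E'
from h import *
np.set_printoptions(precision=3,suppress=True)
print(sense()["t"])
for c in("scene","top"):
    s=snapshot(c); save(s,c+"0.png",k=1.25); print(c,s["fx"],-np.array(s["R"]).T@s["t"])
    for n in("level","bubble","shelf","knob","pad","jar","saucer","rake","stakes","pot","dibber","foot"):
        print(n,[(np.round(d["box"]).astype(int).tolist(),round(d["conf"],2)) for d in spot_in(n,c)][:4])
print(sense()["t"])
E
```

```text
0.0
scene 450.9449338275075 [1.266 0.45  0.913]
level [([372, 182, 417, 213], 0.97), ([282, 173, 353, 202], 0.85), ([289, 137, 332, 159], 0.69), ([241, 257, 358, 332], 0.57)]
bubble []
shelf [([241, 180, 390, 272], 0.65)]
knob [([262, 186, 277, 202], 0.63)]
pad []
jar [([425, 204, 463, 261], 0.89)]
saucer [([445, 289, 504, 343], 0.56)]
rake [([207, 123, 274, 161], 0.8)]
stakes [([238, 258, 357, 332], 0.86)]
pot [([163, 156, 201, 198], 0.72), ([282, 172, 351, 205], 0.63)]
dibber [([487, 211, 506, 261], 0.84)]
foot [([261, 184, 279, 206], 0.5)]
top 396.04708113427154 [0.323 0.02  1.37 ]
level [([367, 261, 384, 301], 0.9), ([310, 227, 369, 243], 0.87), ([265, 240, 290, 281], 0.77), ([173, 169, 208, 202], 0.28)]
bubble []
shelf [([250, 162, 365, 198], 0.83), ([311, 224, 372, 245], 0.45), ([344, 164, 357, 184], 0.18)]
knob []
pad []
jar [([209, 221, 240, 243], 0.83)]
saucer [([174, 168, 210, 206], 0.89), ([251, 135, 346, 145], 0.19)]
rake [([423, 219, 449, 295], 0.97)]
stakes [([250, 135, 347, 144], 0.86)]
pot [([420, 162, 451, 187], 0.6), ([345, 167, 358, 181], 0.56)]
dibber [([183, 237, 200, 295], 0.77)]
foot []
1.3
```

View pics/scene0.png

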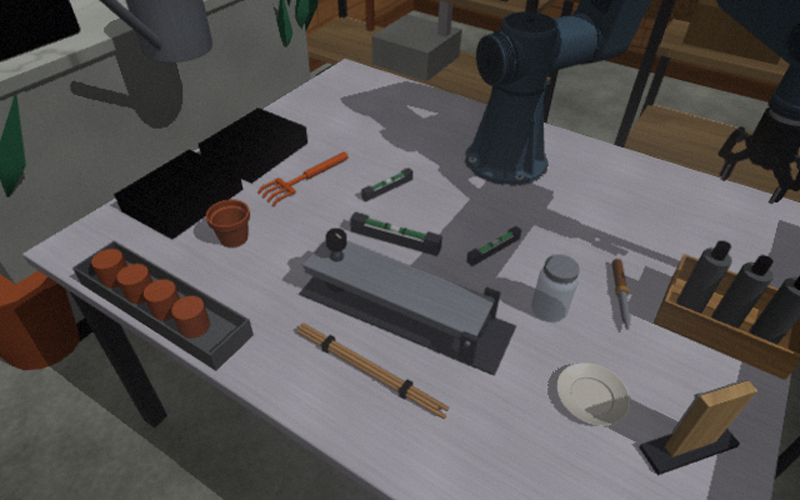

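View pics/top0.png

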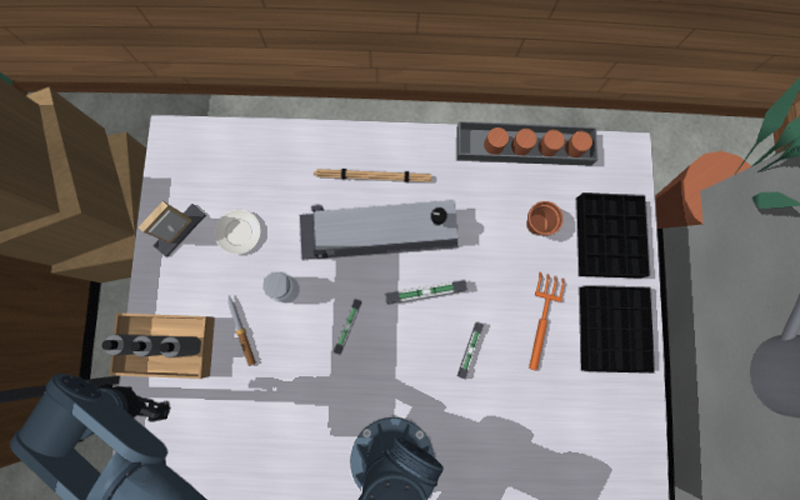

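The largest level is the one at about (431,292) in the top view, with the shelf at (380,228) and the knob at (438,215). Next: a zoom, with predicted outlines from first estimates.

```bash
python3 - <<'E'
from h import *
np.set_printoptions(precision=4,suppress=True)
s=snapshot("top"); save(s,"top1.png",(240,155,390,250),5)
g=s["img"].astype(int)
# level: dark/green pixels in box
l,t,r,b=306,222,374,248
p=g[t:b,l:r]; m=((p.max(2)<75)|((p[:,:,1]-p[:,:,0])>15)).astype(np.uint8)
n,lab,st,_=cv2.connectedComponentsWithStats(cv2.morphologyEx(m,cv2.MORPH_CLOSE,np.ones((3,7),np.uint8)))
k=1+st[1:,4].argmax(); ys,xs=np.where(lab==k)
rc=cv2.minAreaRect(np.c_[xs+l,ys+t].astype(np.float32)); print("level",rc,st[k])
c=cv2.boxPoints(rc); print(np.array([at_z(s,*q,0.04) for q in c]), at_z(s,*rc[0],0.04))
print("knob", at_z(s,350.5,172.5,0.148))
print(p[:,:, :].min(), g[172-8:172+9,350-8:350+9].max(2))
E
```

```text
level ((343.66815185546875, 232.51092529296875), (5.683040142059326, 50.35437774658203), 82.40535736083984) [ 13   6  51  11 195]
[[ 0.4434 -0.0018  0.04  ]
 [ 0.4709 -0.1699  0.04  ]
 [ 0.4519 -0.1726  0.04  ]
 [ 0.4245 -0.0048  0.04  ]] [ 0.4476 -0.087   0.04  ]
knob [ 0.629  -0.0967  0.148 ]
46 [[161 160 160 161 162 161 161 161 162 163 163 164 161 162 163 163 163]
 [160 159 160 161 161 162 151 140 137 135 135 144 157 163 162 162 162]
 [160 160 159 160 160 147 107  74  63  49  49  83 117 149 161 161 162]
 [160 160 161 154 138  96  39  27  28  27  28  28  26 108 154 163 163]
 [161 161 162 134  75  28  27  28  27  27  29  28  27  60 117 152 163]
 [162 163 156 111  71  71  54  42  28  28  29  27  27  26  57 129 159]
 [160 161 135  77  83 122 130 124 119  84  26  29  28  27  25 101 137]
 [158 159 118  41  52 113 142 142 145 105  30  27  28  27  27  58  96]
 [164 164 121  43  32  28  27  35  53  48  29  29  27  27  27  66 101]
 [163 163 120  36  31  29  30  28  29  29  30  27  28  27  26  67  99]
 [159 159 119  43  28  30  31  31  29  29  30  27  27  29  25  75 105]
 [159 160 134  74  24  28  29  30  29  30  30  29  27  22  47  93 111]
 [162 162 153 104  24  20  26  30  29  31  30  25  22  23  74 105 110]
 [162 162 162 138  81  17  16  21  23  21  24  20  32  62  97 110 110]
 [161 162 161 161 121  50  29  19  13  11  13  31  68 101 111 111 111]
 [162 162 163 161 145 112  75  48  44  39  85 113 114 110 110 110 111]
 [162 161 161 161 163 154 131 120 119 116 145 164 140 111 111 110 112]]
```

View pics/top1.png

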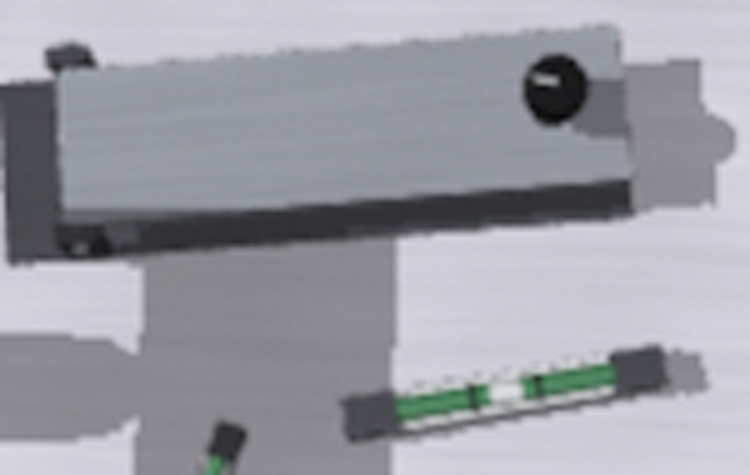

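The zoom shows the level's ends at crop (345,402)-(666,385), the shelf's corners at (58,70), (65,212), (620,28) and (630,180), and the knob at (556,90). The hinge pegs are near u≈75. I'll turn these into poses and check them by projecting into the scene view.

```bash
cat >> h.py <<'E'
from scipy.spatial.transform import Rotation as Ro
def tool(xdir,zdir):
    """rotvec of tool with z=zdir, x near xdir"""
    z=np.array(zdir,float);z/=np.linalg.norm(z); x=np.array(xdir,float);x-=z*(x@z);x/=np.linalg.norm(x)
    return Ro.from_matrix(np.c_[x,np.cross(z,x),z]).as_rotvec()
E
python3 - <<'E'
from h import *
np.set_printoptions(precision=4,suppress=True)
s=snapshot("top"); P=lambda u,v,z: at_z(s,240+(u+.5)/5-.5,155+(v+.5)/5-.5,z)
# level top far corners, near bottom edge
A=P(345,402,.043);B=P(660,347,.043);C=P(349,440,.0215);D=P(666,385,.0215)
print("lev",A,B,C,D,"len",np.linalg.norm(A-B)); d=(A-B)[:2];print("ang far",np.arctan2(d[1],d[0]),"near",np.arctan2(*(C-D)[1::-1]))
Lc=(A+B+C+D)/4; print("Lc",Lc)
a=P(58,70,.075);b=P(65,212,.075);c=P(620,28,.088);e=P(630,180,.088)
print("shelf",a,b,c,e, "w",np.linalg.norm(a-b),np.linalg.norm(c-e),"len",np.linalg.norm(a-c),np.linalg.norm(b-e))
y=((a+b)-(c+e))[:2];y/=np.linalg.norm(y);print("ydir",y,np.arctan2(y[1],y[0]))
k=P(556,90,.149);kt=k[:2]; print("knobtop",k)
mid=(a+b+c+e)[:2]/4; xd=np.array([y[1],-y[0]]); print("knob off centreline",(kt-mid)@xd,"along from mid",(kt-mid)@y)
S=snapshot("scene")
im=S["img"][:,:,::-1].copy(); im=cv2.resize(im,None,fx=4,fy=4,interpolation=cv2.INTER_CUBIC)
th=np.arctan2(d[1],d[0]); l=np.array([np.cos(th),np.sin(th)]);w=np.array([-l[1],l[0]])
def poly(pts,col):
    q=(proj(S,pts)*4+1.5).astype(int); cv2.polylines(im,[q],True,col,1)
poly([[*(Lc[:2]+i*.11*l+j*.014*w),.043] for i,j in((1,1),(1,-1),(-1,-1),(-1,1))],(0,0,255))
poly([[*(Lc[:2]+i*.11*l+j*.014*w),0] for i,j in((1,1),(1,-1),(-1,-1),(-1,1))],(0,255,255))
poly([a,c,e,b],(0,255,0))
poly([[*(kt+.02*np.array([np.cos(f),np.sin(f)])),.149] for f in np.linspace(0,6.2,24)],(255,0,255))
cv2.imwrite("pics/ov.png",im[4*160:4*290,4*225:4*410])
for n,j in (("th",th),):print(n,j)
E
```

```text
lev [0.4355 0.0307 0.043 ] [ 0.4789 -0.1808  0.043 ] [0.4116 0.0273 0.0215] [ 0.4554 -0.1883  0.0215] len 0.2158984046718675
ang far 1.773334177563507 near 1.771284583826783
Lc [ 0.4453 -0.0778  0.0323]
shelf [0.6499 0.2304 0.075 ] [0.5531 0.2202 0.075 ] [ 0.6879 -0.1459  0.088 ] [ 0.5841 -0.1534  0.088 ] w 0.09727153169916539 0.10404372222221958 len 0.3784658056044617 0.37511964144223514
ydir [-0.0917  0.9958] 1.6625791254662912
knobtop [ 0.6284 -0.0975  0.149 ]
knob off centreline -0.002791402294422323 along from mid -0.1357211944661616
th 1.773334177563507
```

View pics/ov.png

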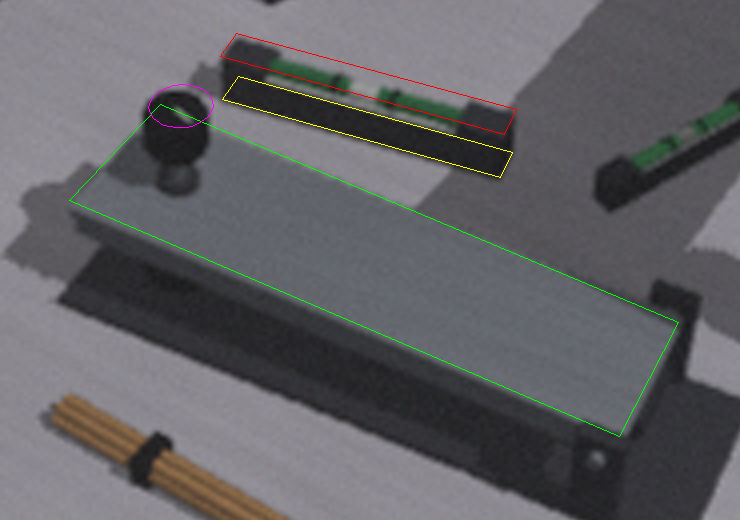

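The projection agrees in both views to about 2 mm, and the sizes match too, so I'll pick up the level.

```bash
python3 - <<'E'
from h import *
np.set_printoptions(precision=3,suppress=True)
st=sense();print(st["t"],st["ee_rot"],Ro.from_rotvec(st["ee_rot"]).as_matrix()[:,0])
for sg in(1,-1):
    r=tool([sg*np.cos(.201),sg*np.sin(.201),0],[0,0,-1]); print(sg,ik([.445,-.078,.2],r))
    r2=tool([sg*np.cos(.092),sg*np.sin(.092),0],[0,0,-1]); print(ik([.63,-.098,.2],r2))
sg=1 if abs(ik([.445,-.078,.2],tool([np.cos(.201),np.sin(.201),0],[0,0,-1]))[5])<abs(ik([.445,-.078,.2],tool([-np.cos(.201),-np.sin(.201),0],[0,0,-1]))[5]) else -1
r=tool([sg*np.cos(.201),sg*np.sin(.201),0],[0,0,-1])
reach([.445,-.078,.20],r); print(sense()["t"])
move_l([.445,-.078,.078],vel=.12); gripper_to(.02)
st=sense();print(st["t"],st["opening"],st["force"])
move_l([.445,-.078,.22],vel=.12)
st=sense();print(st["t"],st["opening"],st["force"],st["joint_positions"])
s=snapshot("scene"); save(s,"lift.png",(220,60,460,240),3)
E
```

```text
1.45 [ 2.527  1.866 -0.   ] [ 0.294  0.956 -0.   ]
1 [-0.437  0.03   2.001 -0.     1.111 -0.638]
[-0.34   0.42   1.524  0.     1.198 -0.432]
-1 [-0.437  0.03   2.001 -0.     1.111  2.503]
[-0.34   0.42   1.524  0.     1.198  2.709]
3.9083
5.6417 0.027079469880624863 [0.575 0.091 5.345]
6.975 0.027398801003266148 [-0.653 -0.397 -3.395] [-0.437 -0.     1.987 -0.     1.156 -0.638]
```

View pics/lift.png

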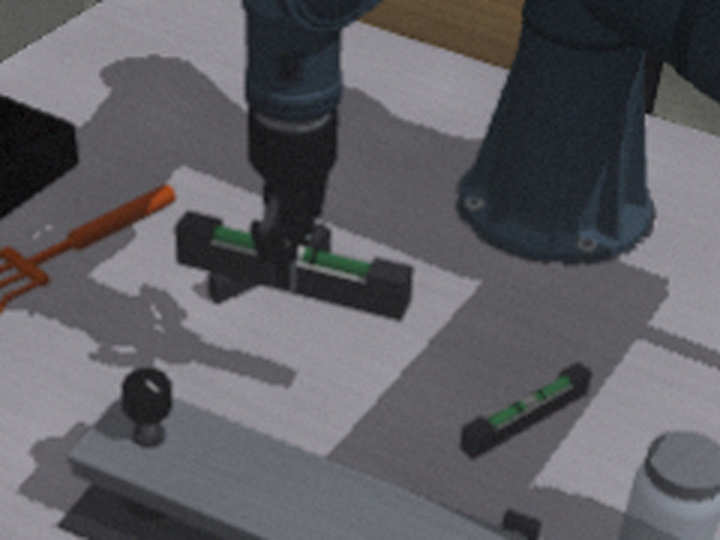

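The level is held by its middle (crop x≈290, ends at 178 and 412) and hangs straight. Next I place it.

```bash
python3 - <<'E'
from h import *
np.set_printoptions(precision=4,suppress=True)
yh=np.array([-.0917,.9958,0]); a=.035
n=np.array([0,0,1])*np.cos(a)+yh*np.sin(a)
r=tool([np.cos(.092),np.sin(.092),0],-n)
spot=np.array([.612,.0897,.0796]); p=spot+n*.078
reach(p+n*.05,r); print(sense()["t"])
move_l(p+n*.010,vel=.08); wait(.2); print(sense()["force"])
h=move_l(p-n*.006,vel=.02,force_limit=2.0); st=sense(); print(h,st["t"],(np.array(st["tcp_pos"])-p)@n,st["force"])
if h:
    gripper_to(.05); st=sense(); print(st["t"],st["opening"],st["force"])
    move_l(p+n*.10,vel=.12); print(sense()["t"])
s=snapshot("scene"); save(s,"placed.png",(220,140,420,290),4)
E
```

```text
7.9667
[-0.0553  0.1065 -2.6085]
True 9.35 0.0005499110875379242 [0.1631 0.6952 2.7335]
9.7 0.050158521294996476 [ 0.3539 -0.0484  0.5258]
10.6917
```

View pics/placed.png

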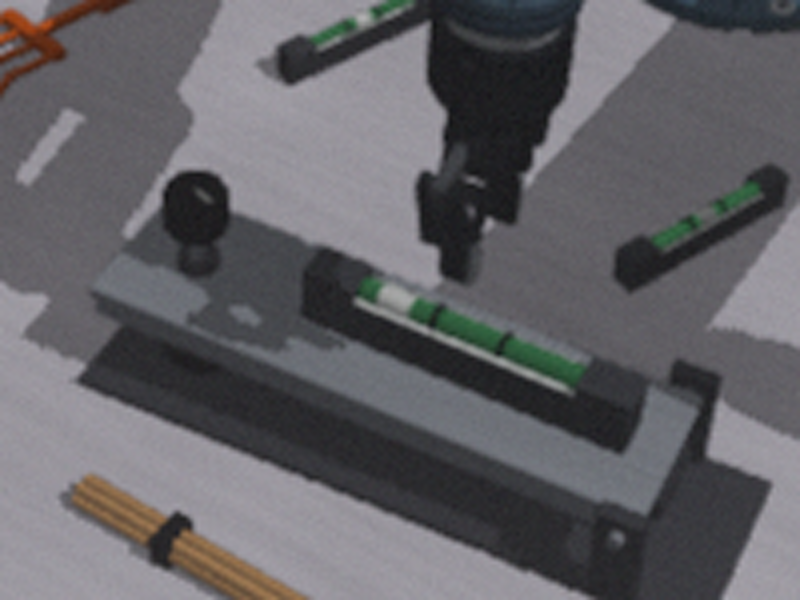

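The level lies flat along the shelf with its bubble at the foot end, as expected with that end sprung up. Next I grip the knob and press it along the arc about the hinge.

```bash
cat >> h.py <<'E'
yh=np.array([-.0917,.9958,0]); xh=np.array([.9958,.0917,0]); Z=np.array([0,0,1.])
kt0=np.array([.6295,-.098,.149])
hinge=kt0+yh*(.32*np.cos(.035)-.062*.035)
hinge[2]=.07
def ktool(tilt,turn,z=None,hz=.114):
    """TCP pose on the knob axis; tilt>0 foot end up, turn>0 clockwise from above, TCP at height z"""
    n=Z*np.cos(tilt)+yh*np.sin(tilt); y=yh*np.cos(tilt)-Z*np.sin(tilt)
    foot=hinge-.32*y; p=foot+n*(z-foot[2])/n[2]
    return p, tool(np.cos(turn)*xh+np.sin(turn)*np.cross(-n,xh),-n)
E
python3 - <<'E'
from h import *
np.set_printoptions(precision=4,suppress=True)
gripper_to(.085)
p,r=ktool(.035,0,.235); reach(p,r)
p,r=ktool(.035,0,.184); h=move_l(p,vel=.08,rot=r,force_limit=6); st=sense();print(h,st["t"],p,st["force"])
gripper_to(.03); st=sense(); print("grip",st["t"],st["opening"],st["force"],st["wrist_torque"])
p2,r2=ktool(-.04,0,.160)
h=move_l(p2,vel=.015,rot=r2,force_limit=22); st=sense(); print(h,st["t"],st["tcp_pos"],st["force"],st["wrist_torque"],st["joint_positions"])
wait(.8); print(sense()["force"])
s=snapshot("scene"); save(s,"press.png",(220,110,420,260),4)
E
```

```text
False 12.7667 [ 0.6294 -0.0966  0.184 ] [ 0.2801 -0.4592  0.7575]
grip 13.2583 0.03885713043915126 [ 8.9377  1.679  -0.7639] [ 0.2596 -1.0748  0.1213]
True 14.6 [ 0.6329 -0.103   0.1673] [-0.233   1.8138  8.641 ] [-0.0233  0.7846  0.0053] [-0.358   0.4681  1.5298  0.0333  1.1509 -0.4643]
[-0.1968  2.0471  7.8114]
```

View pics/press.png

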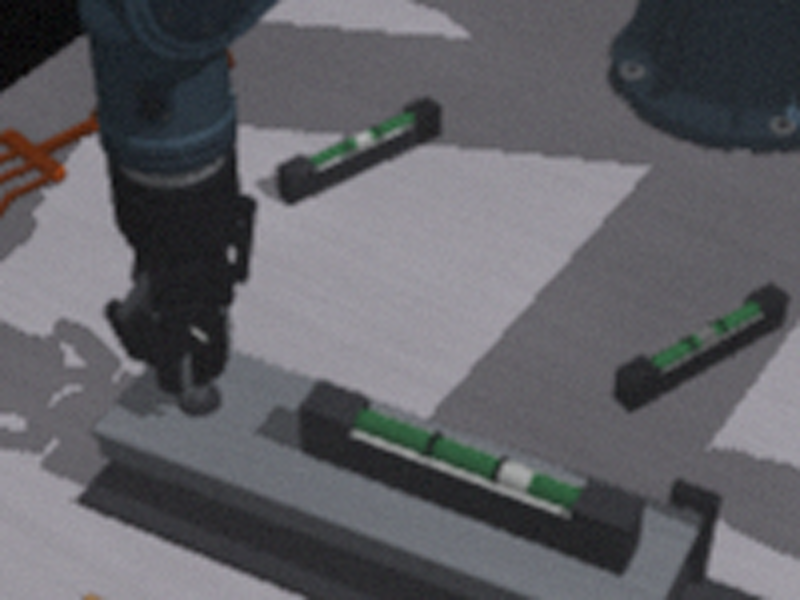

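The bubble now sits about 31 mm towards the hinge: rings at crop (432,443) and (503,470), bubble at (517,474). That means about 1 rad of turn. The downward force is only about 8 N, so I'll press further to be sure the foot is on its pad.

```bash
python3 - <<'E'
from h import *
np.set_printoptions(precision=4,suppress=True)
st=sense(); p=np.array(st["tcp_pos"]); f0=st["force"][2]
for i in range(12):
    p=p-Z*.0005; move_l(p,vel=.01); wait(.1); st=sense(); print(st["t"],st["tcp_pos"][2],st["force"])
    if st["force"][2]>19: break
Rm=Ro.from_rotvec(st["ee_rot"]).as_matrix(); print("tool z",Rm[:,2],st["opening"])
E
```

```text
15.8583 0.1684343460258737 [-2.7652  2.0114  7.441 ]
16.2083 0.16796257204010026 [-2.3761  0.5286  7.2053]
16.5583 0.16751579063796168 [-3.0211  1.5837  7.178 ]
16.9083 0.16703425112720857 [-2.7504  0.6683  8.0232]
17.2583 0.16697742204401683 [-4.4046  1.9145  9.9782]
17.6083 0.16692319581826545 [-4.8511  1.7887 12.1183]
17.9583 0.16686497234916206 [-5.9654  2.4874 16.0118]
18.3083 0.16682449843999414 [-7.7465  2.5165 18.6517]
18.6583 0.16678537142277652 [-9.2018  2.1016 21.3167]
tool z [ 0.0028  0.0304 -0.9995] 0.03857744299988701
```

The foot is firmly on the pad (stiff contact at TCP z≈0.167, 21 N). Next I turn clockwise in steps and read the bubble along the vial line.

```bash
cat >> h.py <<'E'
def profile(s):
    A=np.array([328.,220.75]);B=np.array([345.75,227.5]);d=(B-A)/np.linalg.norm(B-A);nn=np.array([-d[1],d[0]])
    k=np.linalg.norm(B-A)/45; mm=np.arange(-60,61,1.0); o=(A+B)/2
    pts=np.array([[o+d*k*m+nn*w for m in mm] for w in np.arange(-3,2.1,.5)]).astype(np.float32)
    v=cv2.remap(s["img"],pts[:,:,0],pts[:,:,1],cv2.INTER_LINEAR).astype(float)
    # red channel: white bubble high, green low, ring low
    return mm,v
def bubble(s):
    mm,v=profile(s); red=v[2:9,:,0].mean(0); g=(v[:,:,1]-v[:,:,0])[2:9].mean(0)
    w=np.clip(red-(red[np.abs(mm)<48].min()+red[np.abs(mm)<48].max())/2,0,None)*(np.abs(mm)<50)
    return (w@mm)/w.sum(), red, g
E
python3 - <<'E'
from h import *
np.set_printoptions(precision=4,suppress=True,linewidth=200)
st=sense(); p,r=ktool(-.022,0,.1645); print(st["tcp_pos"],p)
off=np.array(st["tcp_pos"])-p; off[2]=0
b,red,g=bubble(snapshot("scene")); print("b0",b); 
for t in(.25,.5):
    p,r=ktool(-.022+.02*t,t,.1645); reach(p+off,r); st=sense(); print(t,st["t"],st["tcp_pos"],st["force"],st["wrist_torque"])
wait(1.2); s=snapshot("scene"); b,red1,g=bubble(s); print("b1",b,sense()["force"])
print(red[::3].astype(int));print(red1[::3].astype(int))
save(s,"turn1.png",(280,190,390,260),7)
E
```

```text
[ 0.6332 -0.1031  0.1668] [ 0.6299 -0.1025  0.1645]
b0 30.23734001112966
0.25 19.0667 [ 0.6335 -0.1021  0.1669] [-4.7357  3.0069 11.7769] [ 0.5279  1.095  -0.168 ]
0.5 19.4167 [ 0.6335 -0.1016  0.1668] [-3.8074  3.3937 11.5955] [ 0.6435  1.0254 -0.175 ]
b1 15.207653457653457 [-4.0178  3.1287 11.567 ]
[ 54  53  54  52  53  54  53  51  56  54  53  48  39  44  51  52  53  52  53  50  51  52  53  51  52  48  59 126 151 153 154 155 154 133  73  48  52  50  51  49  50]
[ 50  49  50  51  50  50  49  50  49  51  51  46  39  42  50  50  52  49  50  50  49  61 113 149 152 129  81 130 145  93  51  47  48  49  50  50  51  49  48  50  50]
```

View pics/turn1.png

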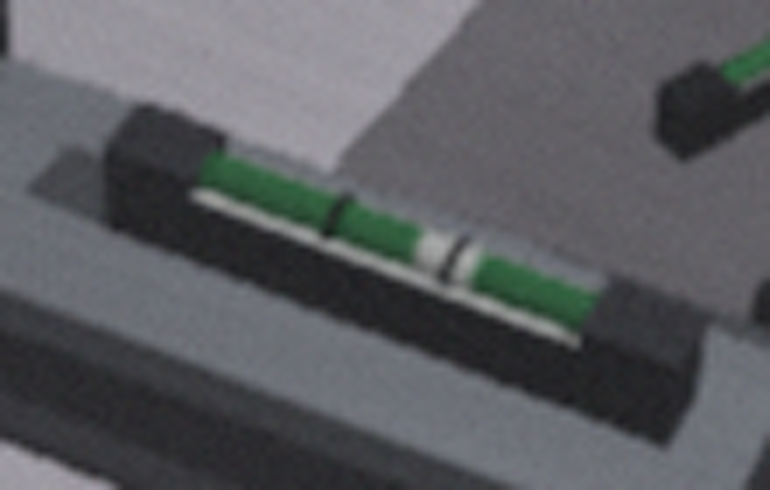

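The bubble moved 15 mm for 0.5 rad, as specified. On my scale the rings dip at about -24 and +19.5, so their midpoint is about -2 mm and another 0.55 rad or so is needed. I'll also press a little harder.

```bash
python3 - <<'E'
from h import *
np.set_printoptions(precision=4,suppress=True,linewidth=200)
off=np.array([.0033,-.0006,0])
for t,z in((.5,.1632),(.75,.1632),(1.04,.1632)):
    p,r=ktool(-.022+.02*t,t,z); reach(p+off,r); st=sense(); print(t,st["t"],st["tcp_pos"],st["force"],st["wrist_torque"][2])
wait(1.5); s=snapshot("scene"); b,red,g=bubble(s); print("b",b,sense()["force"])
wait(.5); s=snapshot("scene"); b,red,g=bubble(s); print("b",b,sense()["t"])
print(red[20:100:2].astype(int))
save(s,"turn2.png",(280,190,390,260),7)
E
```

```text
0.5 20.9167 [ 0.6336 -0.1017  0.1667] [-8.71    4.0281 19.0033] -0.15111170168885785
0.75 21.2667 [ 0.6336 -0.1011  0.1667] [-6.7865  3.9779 18.6512] -0.1936357295973059
1.04 21.65 [ 0.6336 -0.1006  0.1666] [-7.1269  4.419  17.1634] -0.13044417377872064
b 1.5384723392305535 [-6.9613  3.2619 18.5678]
b 1.4718664850136243 23.75
[ 49  48  49  48  48  49  46  39  36  41  45  46  46  46  54  82 123 145 150 149 151 152 152 154 152 136  95  56  41  35  38  45  49  47  48  47  47  48  48  48]
```

View pics/turn2.png

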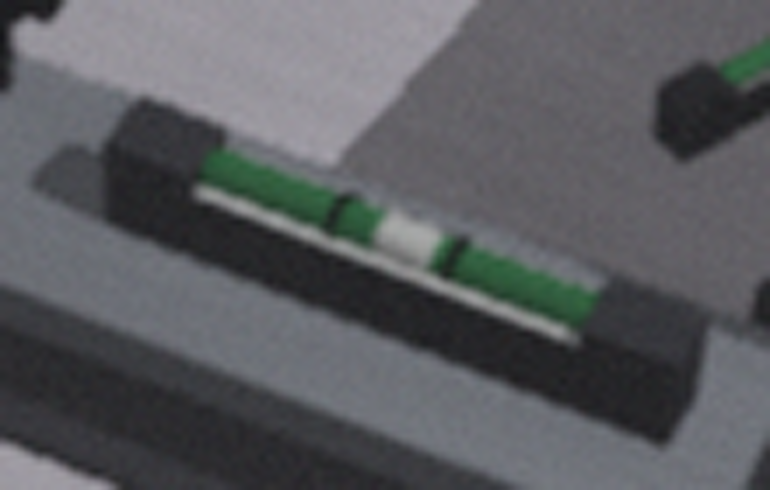

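The rings are at -24 and +18 on my scale (midpoint -3) and the bubble's centre is at +1.4, so it is about 4.5 mm short. I need about 0.15 rad more.

```bash
python3 - <<'E'
from h import *
np.set_printoptions(precision=4,suppress=True,linewidth=200)
off=np.array([.0033,-.0006,0])
p,r=ktool(-.022+.02*1.19,1.19,.1632); reach(p+off,r)
wait(1.7); s=snapshot("scene"); b,red,g=bubble(s); st=sense(); print("b",b,st["force"],st["t"],st["opening"],st["joint_positions"])
wait(.5); s=snapshot("scene"); b2,red2,g=bubble(s); print("b",b2)
print(red2[20:100:2].astype(int))
save(s,"turn3.png",(230,150,390,270),5)
t=snapshot("top")
E
```

```text
b -2.384726621677455 [-7.4152  3.7899 17.6226] 25.775 0.03899078928210016 [-0.3415  0.468   1.5314 -0.0008  1.1399  0.7572]
b -2.3804797353184446
[ 46  49  50  47  48  48  45  39  35  40  45  47  52  83 122 142 147 149 149 150 152 153 152 138  99  58  47  47  41  35  38  43  47  49  49  48  48  49  48  47]
```

View pics/turn3.png

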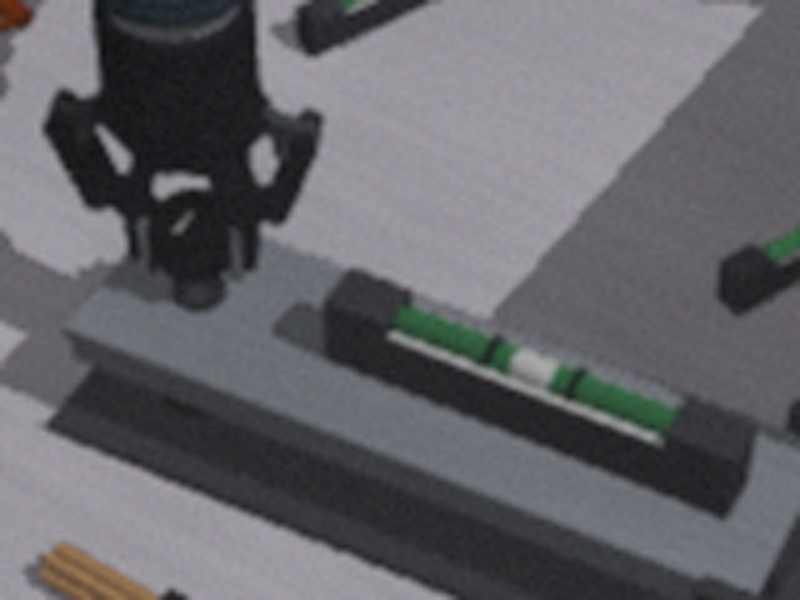

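The bubble is at -2.4 against a ring midpoint of -3, so it is about 0.6 mm off. It is steady, and the knob is held and pressed at about 17.6 N. I'm handing in.

```bash
python3 -c "
from station import *
print(close_job(), sense()['t'], sense()['force'])"
```

```text
the job is handed in; nothing more can be done
the job is handed in; nothing more can be done
```

I placed the largest spirit level on the middle of the shelf, let go of it, and centred the bubble with the levelling foot. I handed the job in at about 26.4 s on the robot's clock, still holding the knob and pressing it down.

- **Placing:** I picked the level up by its middle and laid it along the shelf with a light touch (stop at 2 N), right way up. The picture afterwards showed it lying flat along the shelf. I aimed at the marked spot but did not measure how exactly it landed there.
- **Pressing:** The first press stopped at about 8 N, too light to be sure of the pad. I pressed further until the contact turned stiff at about 21 N. The force sagged to about 11.6 N during the first half radian of turning, so I pressed a little harder. It was 17.6 N at the last reading.
- **Levelling:** I turned the knob about 1.19 rad clockwise in total. In the last two readings, 0.5 s apart, the bubble stood still at -2.4 mm. The ring midpoint is about -3 mm on the same scale, so it is within about 1 mm of centre, against 7 mm of room at each end.
- **Other objects:** The pictures show no disturbance near the shelf and the arm's path stayed clear, but I did not look over the whole bench at the end.
- **After hand-in:** My final state query returned nothing because the job was already closed. The last force and bubble figures are therefore from just before handing in.

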